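# Load a wire spool on the bonder's spool stand and snap its retaining cap home

### The job

Load the wire spool on the spool stand: lower the full spool over the spindle until it sits flat on the turntable, then set the knurled snap cap, open side down, on the stud above it and press it straight down until it clicks. Keep pressing after the click gives way, so that the cap is fully home against the spool, and finish there with the gripper still pushing the cap firmly down: do not let go of it or back off. Leave the tweezers, the chip tray and the small empty spool where they lie.

Things in the scene. Friction and masses are not known exactly. Their poses are not given: they have to be found in the camera images.
- stand: Spool stand, heavy, fixed to the bench: aluminium base plate 110 x 110 x 14 mm, on it a round turntable 64 mm across, its top 30 mm above the bench, and from its middle an upright steel spindle 22 mm thick up to 64 mm above the bench, then a stud 16 mm thick with a cone point. Origin: on the bench, on the spindle axis; z up; x points to the wire guide.
- seat (a point): Centre of the turntable's top face, on the spindle axis, 30 mm above the bench: the underside of the seated spool lies here, and the spool's top face then lies 40 mm above this point.
- stud_tip (a point): Point of the stud's cone, on the spindle axis, 89 mm above the bench. The cone widens from 6 mm here to 16 mm at 82 mm above the bench.
- detent (a point): Point on the spindle axis 78 mm above the bench, level with three spring-loaded steel balls that stand 3 mm out of the stud, evenly spaced round it. The spool's bore passes over them freely; the cap's lip must be forced past them.
- guide (a point): Top of the thin wire-guide post with a ceramic eye, 70 mm above the bench, 92 mm from the spindle axis along the stand's x, joined to the base by a low flat bar. Keep clear of it. Nothing else stands beside the spindle.
- spool: The full wire spool, loose, upright on the bench: aluminium, gold-coloured wire between two flanges; 40 mm high, flanges 62 mm across and 4 mm thick, wire up to 55 mm across, through bore 25 mm wide, about 120 g. Can be gripped across the flange rims from above. Origin: centre of its underside; z along its axis, up; the same all round.
- cap: The snap cap, loose, open side down on the bench: black plastic knob, 36 mm high, about 50 g. Skirt 44 mm across and 8 mm high, above it a knurled head 34 mm across with a flat top; the skirt's 5 mm ledge can take fingertips pushing down. From below a bore 25 mm wide, 23 mm deep, narrowed at its mouth by a lip 3 mm high to 17.6 mm. Origin: centre of its underside; z up; the same all round.
- cap_top (a point): Centre of the cap's flat top, 36 mm above its underside. On the seated spool the lip meets the balls with the underside about 12 mm above the spool's top; pushing on takes 10 to 16 N, which falls away about 6 mm above; from about 4 mm above, the balls snap over the lip and pull the cap down. Fully home, the underside lies on the spool's top and this point is 76 mm above the seat.
- small_spool: Bystander: small empty aluminium spool, 40 mm across, 25 mm high, standing beyond the stand. Origin: centre of its underside.
- chip_tray: Bystander: square black chip tray with a pale translucent lid, 51 x 51 x 10 mm, lying flat. Origin: centre of its underside.
- tweezers: Bystander: steel tweezers about 130 mm long, 15 mm wide, 8 mm high, lying flat along their x axis. Origin: under their middle.
Not all that is in view belongs to the job. What is shaped like the cap but orange is not meant. What is shaped like the stand but blue is not meant.

How it is judged:
By the outcome, as a careful person would: the job done as asked, in the order asked, and still so for the second after the job is handed in, while the arm keeps its last pose, push and grip.
It also fails if it takes over 64 s, if anything falls off the work surface, if the arm or the gripper's body presses on something with over 40 N, if the wrist force passes 120 N, or if a joint passes its speed limit or range.

### The arm

A 6-joint arm with a two-finger parallel gripper is mounted at the origin on the work surface. World frame = base frame: x ahead of the robot, y to its left, z up, the work surface at z = 0. Lengths are in mm, angles in degrees, forces in N, time in s.
With the tool pointing down it reaches from about 300 to 850 mm from the base axis. Payload 4.2 kg.
Tool frame: the origin (TCP) lies midway between the tips of the shut fingers; the grasp point (between the pads) lies 19 mm behind it (env.grip_point_offset is the distance from the TCP to the grasp point, in mm); z points along the fingers, x is the direction in which the jaws open and shut, and the axes are right-handed (so a half turn about z gives the same grasp; the last joint's range is limited). The gripper opens to 91 mm and grips with 3 to 60 N. Pads are 32 mm wide; open, the fingers measure 118 mm over their backs; the gripper's body (76 mm by 178 mm) begins 60 mm behind the grasp point.
Start: joints at [71.391, 18.312, 89.639, -0, 72.044, -1.146], TCP at [172.561, 548.512, 213.976] pointing down, gripper open.
Joint ranges: [-177.97, 177.97], [-48.28, 115.42], [12.27, 149.76], [-77.06, 257.06], [2.81, 150.46], [-146.56, 146.56]. Speed limits (degrees/s): [147.25, 147.25, 180, 180, 180, 180].

### API

Orientations are given as [roll, pitch, yaw] about the fixed x, y, z axes, in that order (R = Rz(yaw) Ry(pitch) Rx(roll)).
In Python, from workcell import env gives the robot as it stands.
- The arm moves only by the shell command python3 -m pendant 'ROWS' [FORCE]. ROWS is JSON, a list of rows, each an object with "xyz": the shift along the tool's x, y, z in m, a list of three; "roll": the turn about the tool's z in degrees; "jaw": the closure, from 0 (fully open) to 1 (shut). A call has exactly 8 rows; each row is the pose to reach, as a shift and turn from the pose commanded when the call began, along the tool's axes at that moment; what a row does not reach only later rows make up. A row lasts 1/8 s, in which the tool goes at most 62.5 mm and 10.7 degrees, less where a joint would pass 70% of its speed; a pose out of reach is approached as far as the arm can. A call with a gripper value outside its range is refused whole. The fingers move at their own pace and stop on an object; FORCE is the grip in N (left out, the last holds). Time passes only in rows, so rows that repeat a pose let the fingers close, or fill a call up. It gives the time, the measured TCP pose, the force and the opening at its end, in the units of the state.
- env.state(): the state, without advancing time (a new reading comes with each control period).
- env.grab_frame(name): name is "side" or "top"; returns (picture, depth): 420x560x3 uint8, blue, green, red; 420x560 float32, mm along the optical axis (not along the pixel's ray), 0 where there is no reading.
- env.camera_params(name): a dict with "camera_matrix" (3x3 intrinsics, pixels), "cam_to_world" (4x4, takes a point from camera to world coordinates). Camera axes: x right, y up, looking along -z (the intrinsics and any distortion apply to the point x, -y, -z); pixel columns grow to the right and rows downward; lengths in mm; the calibration is good to about 2 mm. A picture is of the moment at which its call begins. camera_params takes no time and is no camera call.
- env.job_done(): hands the job in, once; it reports no verdict.
The state is a dict: "time_s": time; "qpos": joint angles; "qvel": joint speeds; "effort": joint torques, N m; "ee_pos": TCP position; "ee_rot": TCP orientation; "force": force on the tool from outside, world axes, zero at the start; "torque": the same for the moment, N m; "gripper_width": finger opening in mm.
Only numpy, scipy, OpenCV 4.12 (cv2) and the standard library are available. Lean on these libraries where they do the work, as an engineer would, in place of code of your own. Each camera call takes 0.05 s, during which the arm holds its last target. There are 200 camera calls.

## Working session

There is one attempt and no reset: what is moved stays moved. The work goes in short steps, Python scripts to look and compute and a shell command to move; the robot and the scene stay as the last step left them, time stands still between calls to the robot, and variables do not carry over. Pictures are saved under pics/ and viewed, about 8 in all and at most 12, crops included, and the job is handed in when it is done.

```bash
mkdir -p pics
cat > h.py <<'E'
import numpy as np,cv2
from workcell import env
def cloud(n):
    im,d=env.grab_frame(n);p=env.camera_params(n);K=np.array(p["camera_matrix"]);T=np.array(p["cam_to_world"])
    v,u=np.mgrid[:d.shape[0],:d.shape[1]]
    x=(u-K[0,2])/K[0,0]*d;y=(v-K[1,2])/K[1,1]*d
    P=np.stack([x,-y,-d,np.ones_like(d)],-1)@T.T
    P=P[...,:3];P[d==0]=np.nan
    return im,d,P
E
python3 - <<'E'
from h import *
for n in("top","side"):
    im,d,P=cloud(n);cv2.imwrite(f"pics/{n}1.png",im);np.save(f"{n}1.npy",P);p=env.camera_params(n);print(p)
s=env.state();print(s["time_s"],s["ee_pos"],s["ee_rot"],s["gripper_width"],s["force"])
E
```

```text
{'camera_matrix': array([[434.50062266,   0.        , 283.66742384],
       [  0.        , 434.50062266, 211.22565273],
       [  0.        ,   0.        ,   1.        ]]), 'cam_to_world': array([[-2.72682737e-02,  9.88092123e-01, -1.51427860e-01,
         4.07444026e+02],
       [-9.99321169e-01, -2.31913803e-02,  2.86244749e-02,
         1.18622103e+01],
       [ 2.47717971e-02,  1.52105606e-01,  9.88053765e-01,
         9.42397569e+02],
       [ 0.00000000e+00,  0.00000000e+00,  0.00000000e+00,
         1.00000000e+00]])}
{'camera_matrix': array([[425.64456189,   0.        , 276.16818511],
       [  0.        , 425.64456189, 214.71480779],
       [  0.        ,   0.        ,   1.        ]]), 'cam_to_world': array([[ 9.77559751e-01,  1.12362172e-01, -1.78190000e-01,
         3.86443302e+02],
       [-2.10647362e-01,  5.12756104e-01, -8.32291335e-01,
        -7.38018472e+02],
       [-2.15005189e-03,  8.51149763e-01,  5.24918525e-01,
         5.65259541e+02],
       [ 0.00000000e+00,  0.00000000e+00,  0.00000000e+00,
         1.00000000e+00]])}
0.1 [172.40288488 548.05540277 213.19012969] [-1.79998861e+02  9.29762128e-02  7.25367952e+01] 91.44210350019137 [ 0.50074605 -0.40182738  0.23605975]
```

View pics/top1.png

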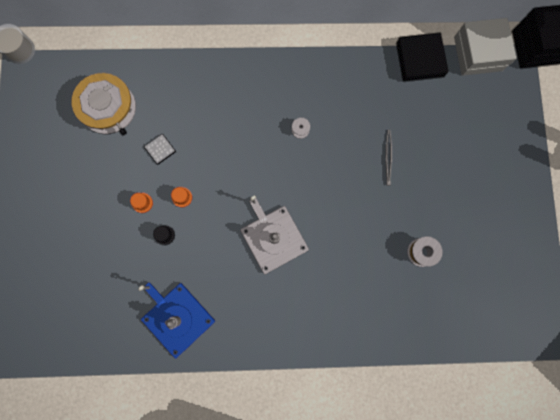

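View pics/side1.png

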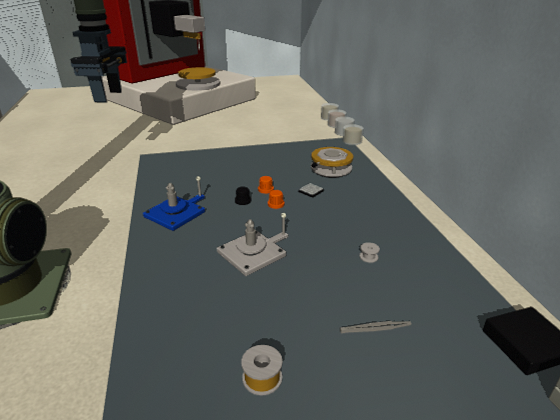

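Top view: the full spool is at (426,250), the silver stand at (275,238) with its guide at (254,201). There are three cap-shaped things: orange (141,202), orange (181,197) and black (164,235); the black one is meant. Two stands: silver (275,238), which is meant, and blue (176,320). The small spool is at (301,127), the tray at (160,149) and the tweezers at (389,157).

Run:
```python
from h import *
im=cv2.imread("pics/top1.png")
a=cv2.resize(im[185:265,110:210],None,fx=4,fy=4,interpolation=cv2.INTER_CUBIC)
b=cv2.resize(im[185:265,225:325],None,fx=4,fy=4,interpolation=cv2.INTER_CUBIC)
cv2.imwrite("pics/crop1.png",np.hstack([a,b]))
C={"top":{"spool":(426,251),"cap":(164,235),"stand":(275,238),"guide":(254,200)}}
P=np.load("top1.npy");S=np.load("side1.npy")
def mid(Q):  # min enclosing circle of xy
    c,r=cv2.minEnclosingCircle(Q[:,:2].astype(np.float32));return np.round(c,1),round(r,1),len(Q)
def near(u,v,r,z0,z1,P):
    q=P[v-r:v+r,u-r:u+r].reshape(-1,3);q=q[np.isfinite(q[:,0])];return q[(q[:,2]>z0)&(q[:,2]<z1)]
print("T spool",mid(near(426,251,22,35,46,P)))
print("T cap",mid(near(164,235,13,31,41,P)))
print("T turntable",mid(near(275,238,22,25,36,P)),"stud",mid(near(275,238,14,60,100,P)),"guide",near(254,200,6,40,100,P).mean(0))
print("S spool",mid(near(262,362,30,35,46,S)))
print("S cap",mid(near(243,194,12,31,41,S)))
print("S tt",mid(near(250,243,22,26,36,S)),"stud",mid(near(250,228,13,66,100,S)),near(250,228,13,60,100,S)[:,2].max(),"guide",near(284,215,6,60,100,S).mean(0))
for n,u,v,r in(("small",301,127,12),("tw",389,157,30)):
    q=near(u,v,r,5,60,P);print(n,q.min(0),q.max(0))
```

```text
T spool (array([ 454.4, -311.6]), 31.2, 587)
T cap (array([505.1, 243.2]), 17.6, 214)
T turntable (array([489.4,   7.5]), 31.8, 607) stud (array([489.2,   7.5]), 10.9, 91) guide [570.35195774  49.44602639  63.89179767]
S spool (array([ 455.2, -312.1]), 31.9, 1014)
S cap (array([506.3, 242. ]), 18.2, 88)
S tt (array([489.7,   5.5]), 33.0, 364) stud (array([489.1,   4.8]), 10.2, 96) 91.80797271000205 guide [571.12507353  47.43891092  66.81031883]
small [717.03981867 -76.92328582   5.15737009] [757.01510911 -32.09538037  29.12373993]
tw [ 604.02210365 -315.51866189    5.03730554] [ 730.78030504 -193.90147858   12.53878271]
```

View pics/crop1.png

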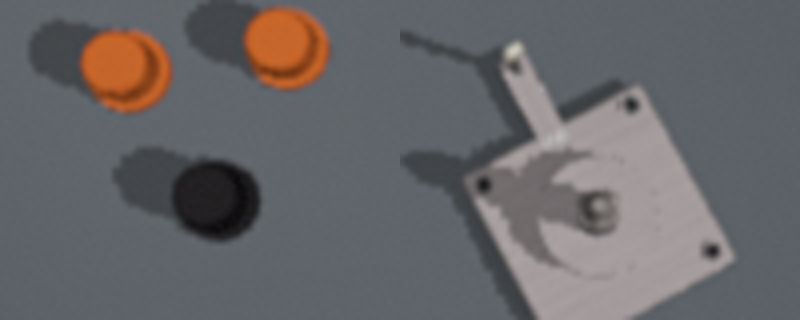

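The crop confirms it: the black cap is at (164,235), the two others are orange, and the silver stand has its guide to the upper left. Next I go above the spool in two legs and work out the shifts with a helper.

```bash
cat >> h.py <<'E'
from scipy.spatial.transform import Rotation as Ro
def st():
    s=env.state();print("t",round(s["time_s"],2),"p",np.round(s["ee_pos"],1),"r",np.round(s["ee_rot"],2),"F",np.round(s["force"],1),"w",round(s["gripper_width"],1));return s
def shift(a,b,yaw=72.537):
    return np.round(Ro.from_euler("xyz",[180,0,yaw],degrees=True).inv().apply(np.array(b)-np.array(a))/1000,4)
E
python3 - <<'E'
from h import *
a=[172.6,548.5,214];b=[440,150,214];c=[454.7,-311.9,140];print(shift(a,b),shift(b,c),shift(a,c))
E
```

```text
[-0.2999  0.3747  0.    ] [-0.4362  0.1526  0.074 ] [-0.7361  0.5273  0.074 ]
```

```bash
python3 -m pendant '[{"xyz":[-0.0375,0.0468,0],"roll":0,"jaw":0},{"xyz":[-0.075,0.0936,0],"roll":0,"jaw":0},{"xyz":[-0.1125,0.1404,0],"roll":0,"jaw":0},{"xyz":[-0.15,0.1872,0],"roll":0,"jaw":0},{"xyz":[-0.1875,0.234,0],"roll":0,"jaw":0},{"xyz":[-0.225,0.281,0],"roll":0,"jaw":0},{"xyz":[-0.2625,0.328,0],"roll":0,"jaw":0},{"xyz":[-0.3,0.375,0],"roll":0,"jaw":0}]' 20
python3 -m pendant '[{"xyz":[-0.058,0.02,0],"roll":0,"jaw":0},{"xyz":[-0.115,0.04,0],"roll":0,"jaw":0},{"xyz":[-0.173,0.06,0],"roll":0,"jaw":0},{"xyz":[-0.23,0.08,0],"roll":0,"jaw":0},{"xyz":[-0.288,0.1,0.018],"roll":0,"jaw":0},{"xyz":[-0.345,0.12,0.036],"roll":0,"jaw":0},{"xyz":[-0.4,0.14,0.055],"roll":0,"jaw":0},{"xyz":[-0.436,0.1526,0.074],"roll":0,"jaw":0}]'
```

```text
time_s: 1.1
ee_pos: [440.9, 148.0, 213.8]
ee_rot: [-180.0, -0.0, 72.5]
force: [1.0, 0.2, -0.2]
gripper_width: 91.4
time_s: 2.1
ee_pos: [454.6, -314.5, 138.9]
ee_rot: [-180.0, 0.0, 72.4]
force: [0.4, 0.7, -0.4]
gripper_width: 91.0
```

```bash
python3 -m pendant '[{"xyz":[0,0,0],"roll":0,"jaw":0},{"xyz":[0,0,0.02],"roll":0,"jaw":0},{"xyz":[0,0,0.045],"roll":0,"jaw":0},{"xyz":[0,0,0.07],"roll":0,"jaw":0},{"xyz":[0,0,0.095],"roll":0,"jaw":0},{"xyz":[0,0,0.115],"roll":0,"jaw":0},{"xyz":[0,0,0.125],"roll":0,"jaw":0},{"xyz":[0,0,0.13],"roll":0,"jaw":0}]'
python3 - <<'E'
from h import *
st();im,d,P=cloud("side");cv2.imwrite("pics/grip.png",cv2.resize(im[310:420,190:340],None,fx=4,fy=4))
E
```

```text
time_s: 3.1
ee_pos: [455.2, -311.3, 10.0]
ee_rot: [180.0, -0.0, 72.6]
force: [0.2, 0.4, -0.1]
gripper_width: 91.1
t 3.1 p [ 455.2 -311.3   10. ] r [ 1.7999e+02 -1.0000e-02  7.2570e+01] F [ 0.2  0.4 -0.1] w 91.1
```

View pics/grip.png

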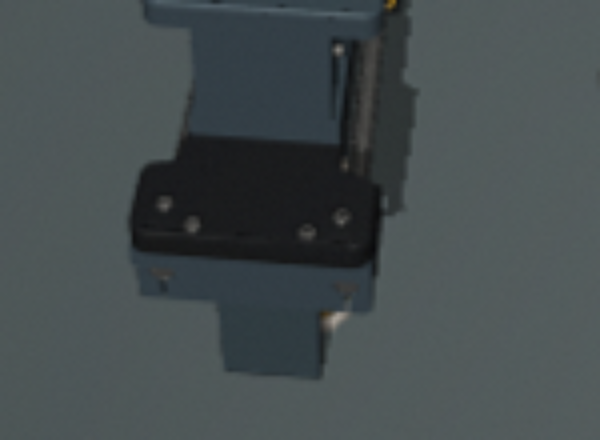

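The finger hides the spool, which shows only as a sliver at (335,320) of the crop, between the fingers as planned. I close and lift.

```bash
python3 -m pendant '[{"xyz":[0,0,0],"roll":0,"jaw":0.2},{"xyz":[0,0,0],"roll":0,"jaw":0.3},{"xyz":[0,0,0],"roll":0,"jaw":0.5},{"xyz":[0,0,0],"roll":0,"jaw":0.5},{"xyz":[0,0,0],"roll":0,"jaw":0.5},{"xyz":[0,0,0],"roll":0,"jaw":0.5},{"xyz":[0,0,0],"roll":0,"jaw":0.5},{"xyz":[0,0,0],"roll":0,"jaw":0.5}]' 35
python3 -m pendant '[{"xyz":[0,0,-0.01],"roll":0,"jaw":0.5},{"xyz":[0,0,-0.03],"roll":0,"jaw":0.5},{"xyz":[0,0,-0.05],"roll":0,"jaw":0.5},{"xyz":[0,0,-0.075],"roll":0,"jaw":0.5},{"xyz":[0,0,-0.1],"roll":0,"jaw":0.5},{"xyz":[0,0,-0.125],"roll":0,"jaw":0.5},{"xyz":[0,0,-0.14],"roll":0,"jaw":0.5},{"xyz":[0,0,-0.14],"roll":0,"jaw":0.5}]'
python3 - <<'E'
from h import *
s=st();print(shift([454.7,-311.9,150],[489.3,6.5,150]))
E
```

```text
time_s: 4.15
ee_pos: [455.2, -312.0, 10.3]
ee_rot: [180.0, 0.0, 72.5]
force: [-0.8, -0.2, 5.6]
gripper_width: 60.1
time_s: 5.15
ee_pos: [455.3, -312.1, 150.7]
ee_rot: [179.9, 0.0, 72.5]
force: [-0.0, -0.6, -1.1]
gripper_width: 59.8
t 5.15 p [ 455.3 -312.1  150.7] r [1.799e+02 3.000e-02 7.254e+01] F [-0.  -0.6 -1.1] w 59.8
[ 0.3141 -0.0625 -0.    ]
```

```bash
python3 -m pendant '[{"xyz":[0.03,-0.006,0],"roll":0,"jaw":0.5},{"xyz":[0.08,-0.016,0],"roll":0,"jaw":0.5},{"xyz":[0.13,-0.026,0],"roll":0,"jaw":0.5},{"xyz":[0.18,-0.036,0],"roll":0,"jaw":0.5},{"xyz":[0.23,-0.046,0],"roll":0,"jaw":0.5},{"xyz":[0.28,-0.056,0],"roll":0,"jaw":0.5},{"xyz":[0.3135,-0.063,0.015],"roll":0,"jaw":0.5},{"xyz":[0.3135,-0.063,0.03],"roll":0,"jaw":0.5}]'
python3 - <<'E'
from h import *
st()
a=[]
for n,(v0,v1,u0,u1) in {"side":(130,280,190,310),"top":(150,300,200,350)}.items():
    im,d,P=cloud(n);np.save(n+"2.npy",P);a.append(cv2.resize(im[v0:v1,u0:u1],(400,int(400*(v1-v0)/(u1-u0)))))
h=max(i.shape[0] for i in a);a=[cv2.copyMakeBorder(i,0,h-i.shape[0],0,0,0) for i in a]
cv2.imwrite("pics/above.png",np.hstack(a))
E
```

```text
time_s: 6.15
ee_pos: [488.3, 8.0, 118.5]
ee_rot: [-179.9, 0.0, 72.7]
force: [-0.9, -0.6, -1.6]
gripper_width: 59.9
t 6.15 p [488.3   8.  118.5] r [-1.799e+02  1.000e-02  7.274e+01] F [-0.9 -0.6 -1.6] w 59.9
```

View pics/above.png

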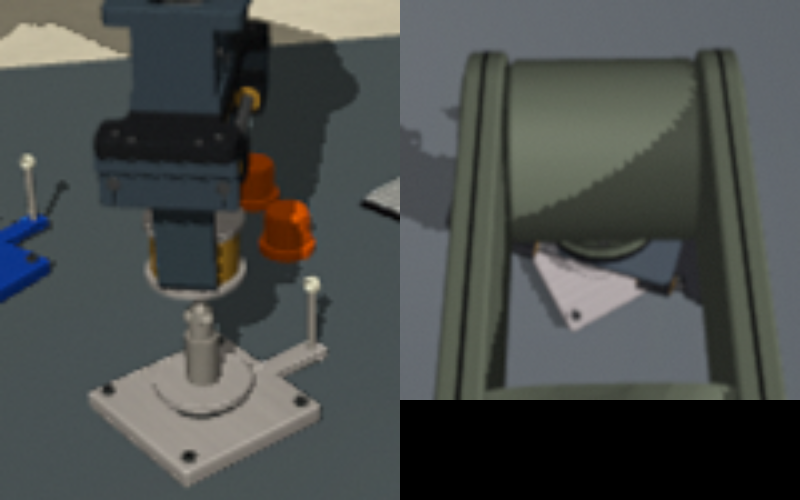

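Side view: the spool hangs over the stud, with its bottom flange centred at about x=196 of the crop and the stud tip at x=199; the top camera is blocked by the arm. I'll fit a circle to the flange rim from the side depth.

Run:
```python
from h import *
from scipy.optimize import least_squares
S=np.load("side2.npy");S0=np.load("side1.npy")
def fit(Q,r,c0):
    f=least_squares(lambda c:np.hypot(Q[:,0]-c[0],Q[:,1]-c[1])-r,c0,loss="soft_l1");return np.round(f.x,2),len(Q),round(float(np.median(abs(f.fun))),2)
q=S[150:225,220:275].reshape(-1,3);q=q[np.isfinite(q[:,0])&(np.hypot(q[:,0]-489,q[:,1]-7)<36)]
print(np.histogram(q[:,2],np.arange(60,170,5)))
for lo,hi,r in((102,116,31),(112,142,27.5)):
    k=q[(q[:,2]>lo)&(q[:,2]<hi)];ang=k[:,1]-7;k=k[np.hypot(k[:,0]-489,k[:,1]-7)>20]
    # drop finger (further out than rim)
    print("spool",lo,fit(k,r,[489,7]))
for nm,C in(("before",S0),("now",S)):
    k=C[205:275,215:290].reshape(-1,3);k=k[np.isfinite(k[:,0])]
    d=np.hypot(k[:,0]-489,k[:,1]-6)
    m=(d<14)&(k[:,2]>36)&(k[:,2]<62);print(nm,"spindle",fit(k[m],11,[489,6]))
```

```text
(array([ 0,  0,  0,  0, 13, 18,  5,  0,  0,  5, 93, 19, 15, 18, 21, 19, 11,
       60, 31,  0,  0]), array([ 60,  65,  70,  75,  80,  85,  90,  95, 100, 105, 110, 115, 120,
       125, 130, 135, 140, 145, 150, 155, 160, 165]))
spool 102 (array([487.77,   8.81]), 101, 1.13)
spool 112 (array([487.37,   7.08]), 171, 0.96)
before spindle (array([489.86,   7.82]), 99, 0.67)
now spindle (array([489.63,   7.57]), 100, 0.62)
```

```bash
python3 -m pendant '[{"xyz":[0,0.001,0],"roll":0,"jaw":0.5},{"xyz":[0,0.001,0.006],"roll":0,"jaw":0.5},{"xyz":[0,0.001,0.012],"roll":0,"jaw":0.5},{"xyz":[0,0.001,0.018],"roll":0,"jaw":0.5},{"xyz":[0,0.001,0.024],"roll":0,"jaw":0.5},{"xyz":[0,0.001,0.03],"roll":0,"jaw":0.5},{"xyz":[0,0.001,0.036],"roll":0,"jaw":0.5},{"xyz":[0,0.001,0.036],"roll":0,"jaw":0.5}]'
python3 -m pendant '[{"xyz":[0,0,0.002],"roll":0,"jaw":0.5},{"xyz":[0,0,0.004],"roll":0,"jaw":0.5},{"xyz":[0,0,0.006],"roll":0,"jaw":0.5},{"xyz":[0,0,0.008],"roll":0,"jaw":0.5},{"xyz":[0,0,0.01],"roll":0,"jaw":0.5},{"xyz":[0,0,0.012],"roll":0,"jaw":0.5},{"xyz":[0,0,0.014],"roll":0,"jaw":0.5},{"xyz":[0,0,0.014],"roll":0,"jaw":0.5}]'
```

```text
time_s: 7.25
ee_pos: [489.7, 5.9, 83.4]
ee_rot: [-180.0, -0.0, 72.5]
force: [0.9, 0.3, -0.5]
gripper_width: 59.9
time_s: 8.25
ee_pos: [489.8, 5.9, 69.7]
ee_rot: [-180.0, -0.0, 72.5]
force: [0.6, 1.0, -1.9]
gripper_width: 60.1
```

The underside is about 59 mm up, below the 64 mm shoulder, with no contact force, so the bore is over the spindle. I continue down.

```bash
python3 -m pendant '[{"xyz":[0,0,0.003],"roll":0,"jaw":0.5},{"xyz":[0,0,0.006],"roll":0,"jaw":0.5},{"xyz":[0,0,0.009],"roll":0,"jaw":0.5},{"xyz":[0,0,0.012],"roll":0,"jaw":0.5},{"xyz":[0,0,0.015],"roll":0,"jaw":0.5},{"xyz":[0,0,0.018],"roll":0,"jaw":0.5},{"xyz":[0,0,0.021],"roll":0,"jaw":0.5},{"xyz":[0,0,0.024],"roll":0,"jaw":0.5}]'
python3 -m pendant '[{"xyz":[0,0,0.001],"roll":0,"jaw":0.5},{"xyz":[0,0,0.002],"roll":0,"jaw":0.5},{"xyz":[0,0,0.003],"roll":0,"jaw":0.5},{"xyz":[0,0,0.004],"roll":0,"jaw":0.5},{"xyz":[0,0,0.005],"roll":0,"jaw":0.5},{"xyz":[0,0,0.006],"roll":0,"jaw":0.5},{"xyz":[0,0,0.006],"roll":0,"jaw":0.5},{"xyz":[0,0,0.006],"roll":0,"jaw":0.5}]'
```

```text
time_s: 9.25
ee_pos: [490.0, 5.9, 45.8]
ee_rot: [180.0, -0.0, 72.5]
force: [-0.3, 5.1, 1.1]
gripper_width: 59.9
time_s: 10.25
ee_pos: [489.8, 6.0, 40.3]
ee_rot: [-180.0, -0.0, 72.5]
force: [0.0, 6.1, 4.8]
gripper_width: 59.9
```

Contact at the expected height (TCP 40.3), with a small +y side force, so the axis lies slightly toward +y. I release and rise.

```bash
python3 -m pendant '[{"xyz":[0,0,0],"roll":0,"jaw":0.3},{"xyz":[0,0,0],"roll":0,"jaw":0.2},{"xyz":[0,0,0],"roll":0,"jaw":0},{"xyz":[0,0,0],"roll":0,"jaw":0},{"xyz":[0,0,0],"roll":0,"jaw":0},{"xyz":[0,0,-0.005],"roll":0,"jaw":0},{"xyz":[0,0,-0.015],"roll":0,"jaw":0},{"xyz":[0,0,-0.03],"roll":0,"jaw":0}]'
python3 -m pendant '[{"xyz":[0,0,-0.03],"roll":0,"jaw":0},{"xyz":[0,0,-0.06],"roll":0,"jaw":0},{"xyz":[0,0,-0.09],"roll":0,"jaw":0},{"xyz":[0.05,0,-0.09],"roll":0,"jaw":0},{"xyz":[0.1,0,-0.09],"roll":0,"jaw":0},{"xyz":[0.15,0,-0.09],"roll":0,"jaw":0},{"xyz":[0.2,0,-0.09],"roll":0,"jaw":0},{"xyz":[0.2,0,-0.09],"roll":0,"jaw":0}]'
python3 - <<'E'
from h import *
from scipy.optimize import least_squares
s=st();print(s["qpos"])
a=[]
for n,(v0,v1,u0,u1) in {"side":(180,280,200,300),"top":(190,290,225,325)}.items():
    im,d,P=cloud(n);np.save(n+"3.npy",P);a.append(cv2.resize(im[v0:v1,u0:u1],(400,400)))
    k=P[v0:v1,u0:u1].reshape(-1,3);k=k[np.isfinite(k[:,0])];r=np.hypot(k[:,0]-490,k[:,1]-7)
    t=k[(r<34)&(k[:,2]>63)&(k[:,2]<76)&(r>10)];c,R=cv2.minEnclosingCircle(t[:,:2].astype(np.float32))
    A=np.c_[t[:,:2]-[490,7],np.ones(len(t))];co=np.linalg.lstsq(A,t[:,2],rcond=None)[0]
    u=k[(r<12)&(k[:,2]>78)]
    print(n,"flange",np.round(c,1),round(R,1),"plane",np.round(co,3),"stud",len(u),u[:,:2].mean(0),u[:,2].max())
cv2.imwrite("pics/seated.png",np.hstack(a))
E
```

```text
time_s: 11.25
ee_pos: [489.8, 5.8, 70.6]
ee_rot: [-180.0, 0.0, 72.5]
force: [-0.0, -0.6, -1.0]
gripper_width: 91.5
time_s: 12.25
ee_pos: [550.7, 199.5, 160.4]
ee_rot: [179.9, -0.1, 72.8]
force: [0.0, -0.3, -0.2]
gripper_width: 91.3
t 12.25 p [550.7 199.5 160.4] r [ 1.7994e+02 -8.0000e-02  7.2760e+01] F [ 0.  -0.3 -0.2] w 91.3
[ 1.87706952e+01  2.13799454e+01  9.30330028e+01  3.41059588e-02
  6.54868870e+01 -5.40003970e+01]
side flange [489.4   6.3] 32.4 plane [7.0000e-03 3.3000e-02 7.1313e+01] stud 56 [488.56109641   3.31504079] 91.23823958931092
top flange [489.    5.9] 30.9 plane [-3.0000e-03 -7.0000e-03  6.9811e+01] stud 62 [489.09468399   7.83958759] 90.68360413243295
```

View pics/seated.png

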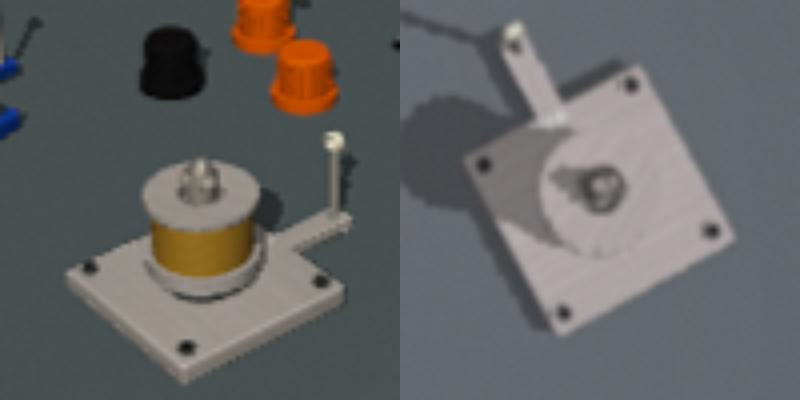

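The spool is seated flat: its top plane is at 70 mm with near-zero slope, and the stud stands up through the bore at (200,180) of the left crop. The black cap is next.

Run:
```python
from h import *
print(shift([549.8,196.7,160.3],[505.5,242.7,60.3]))
```

```text
[ 0.0306 -0.0561  0.1   ]
```

```bash
python3 -m pendant '[{"xyz":[0.015,-0.028,0],"roll":0,"jaw":0},{"xyz":[0.0305,-0.056,0.01],"roll":0,"jaw":0},{"xyz":[0.0305,-0.056,0.03],"roll":0,"jaw":0},{"xyz":[0.0305,-0.056,0.05],"roll":0,"jaw":0},{"xyz":[0.0305,-0.056,0.07],"roll":0,"jaw":0},{"xyz":[0.0305,-0.056,0.09],"roll":0,"jaw":0},{"xyz":[0.0305,-0.056,0.1],"roll":0,"jaw":0},{"xyz":[0.0305,-0.056,0.1],"roll":0,"jaw":0}]' 40
python3 - <<'E'
from h import *
st();im,d,P=cloud("side");cv2.imwrite("pics/cap.png",cv2.resize(im[140:220,190:310],None,fx=5,fy=5))
E
```

```text
time_s: 13.35
ee_pos: [505.3, 241.5, 59.8]
ee_rot: [-180.0, 0.0, 72.5]
force: [0.2, -0.1, -0.7]
gripper_width: 91.2
t 13.35 p [505.3 241.5  59.8] r [-1.7996e+02  4.0000e-02  7.2480e+01] F [ 0.2 -0.1 -0.7] w 91.2
```

View pics/cap.png

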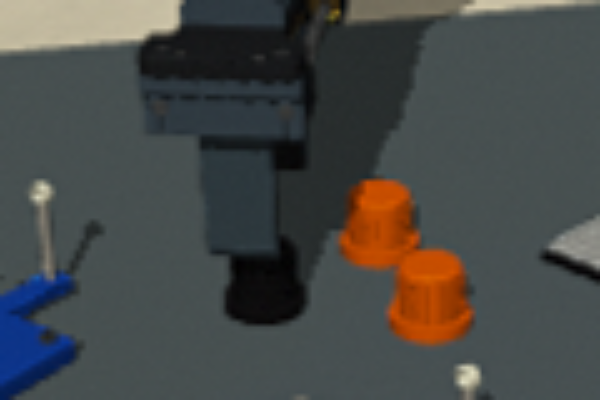

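The gripper is centred over the black cap at (265,280) of the crop, and the orange ones are clear to the right. I descend and grip the head just above the ledge.

```bash
python3 -m pendant '[{"xyz":[0,0.0005,0.01],"roll":0,"jaw":0},{"xyz":[0,0.0005,0.02],"roll":0,"jaw":0},{"xyz":[0,0.0005,0.03],"roll":0,"jaw":0},{"xyz":[0,0.0005,0.04],"roll":0,"jaw":0},{"xyz":[0,0.0005,0.046],"roll":0,"jaw":0},{"xyz":[0,0.0005,0.0505],"roll":0,"jaw":0},{"xyz":[0,0.0005,0.0505],"roll":0,"jaw":0},{"xyz":[0,0.0005,0.0505],"roll":0,"jaw":0.2}]'
python3 -m pendant '[{"xyz":[0,0,0],"roll":0,"jaw":0.4},{"xyz":[0,0,0],"roll":0,"jaw":0.5},{"xyz":[0,0,0],"roll":0,"jaw":0.6},{"xyz":[0,0,0],"roll":0,"jaw":0.8},{"xyz":[0,0,0],"roll":0,"jaw":0.8},{"xyz":[0,0,0],"roll":0,"jaw":0.8},{"xyz":[0,0,0],"roll":0,"jaw":0.8},{"xyz":[0,0,0],"roll":0,"jaw":0.8}]' 45
python3 -m pendant '[{"xyz":[0,0,-0.01],"roll":0,"jaw":0.8},{"xyz":[0,0,-0.03],"roll":0,"jaw":0.8},{"xyz":[0,0,-0.05],"roll":0,"jaw":0.8},{"xyz":[0,0,-0.075],"roll":0,"jaw":0.8},{"xyz":[0,0,-0.1],"roll":0,"jaw":0.8},{"xyz":[0,0,-0.12],"roll":0,"jaw":0.8},{"xyz":[0,0,-0.13],"roll":0,"jaw":0.8},{"xyz":[0,0,-0.13],"roll":0,"jaw":0.8}]'
python3 - <<'E'
from h import *
s=st();print(shift([505.5,242,140],[489.8,6.8,140]))
E
```

```text
time_s: 14.4
ee_pos: [506.4, 242.4, 9.7]
ee_rot: [180.0, -0.0, 72.5]
force: [0.1, -0.2, -0.2]
gripper_width: 83.9
time_s: 15.4
ee_pos: [506.2, 242.3, 9.5]
ee_rot: [180.0, -0.0, 72.5]
force: [0.8, 0.5, -0.2]
gripper_width: 33.3
time_s: 16.4
ee_pos: [506.4, 242.4, 140.1]
ee_rot: [179.9, -0.1, 72.5]
force: [-0.6, -0.5, -0.3]
gripper_width: 33.4
t 16.4 p [506.4 242.4 140.1] r [ 1.7994e+02 -6.0000e-02  7.2540e+01] F [-0.6 -0.5 -0.3] w 33.4
[-0.2291  0.0556  0.    ]
```

```bash
python3 -m pendant '[{"xyz":[-0.03,0.007,0],"roll":0,"jaw":0.8},{"xyz":[-0.075,0.018,0],"roll":0,"jaw":0.8},{"xyz":[-0.12,0.029,0],"roll":0,"jaw":0.8},{"xyz":[-0.165,0.04,0],"roll":0,"jaw":0.8},{"xyz":[-0.205,0.049,0],"roll":0,"jaw":0.8},{"xyz":[-0.2295,0.055,0],"roll":0,"jaw":0.8},{"xyz":[-0.2295,0.055,0.01],"roll":0,"jaw":0.8},{"xyz":[-0.2295,0.055,0.02],"roll":0,"jaw":0.8}]'
python3 -m pendant '[{"xyz":[0,0,0],"roll":0,"jaw":0.8},{"xyz":[0,0,0],"roll":0,"jaw":0.8},{"xyz":[0,0,0],"roll":0,"jaw":0.8},{"xyz":[0,0,0],"roll":0,"jaw":0.8},{"xyz":[0,0,0.004],"roll":0,"jaw":0.8},{"xyz":[0,0,0.008],"roll":0,"jaw":0.8},{"xyz":[0,0,0.012],"roll":0,"jaw":0.8},{"xyz":[0,0,0.012],"roll":0,"jaw":0.8}]'
python3 - <<'E'
from h import *
from scipy.optimize import least_squares
st();im,d,P=cloud("side");np.save("side4.npy",P);cv2.imwrite("pics/capabove.png",cv2.resize(im[150:270,190:310],None,fx=5,fy=5))
def fit(Q,r,c0):
    f=least_squares(lambda c:np.hypot(Q[:,0]-c[0],Q[:,1]-c[1])-r,c0,loss="soft_l1");return np.round(f.x,2),len(Q)
k=P[160:260,200:300].reshape(-1,3);k=k[np.isfinite(k[:,0])];r=np.hypot(k[:,0]-490,k[:,1]-7)
print("skirt",fit(k[(r<27)&(k[:,2]>98)&(k[:,2]<106)],22,[490,7]),"wire",fit(k[(r<30)&(k[:,2]>38)&(k[:,2]<64)],27.5,[490,7]),"stud",fit(k[(r<11)&(k[:,2]>72)&(k[:,2]<82)],8,[490,7]))
E
```

```text
time_s: 17.4
ee_pos: [489.3, 7.4, 118.2]
ee_rot: [-179.9, -0.0, 72.5]
force: [-0.5, 0.6, -0.2]
gripper_width: 33.5
time_s: 18.4
ee_pos: [489.4, 6.8, 107.0]
ee_rot: [-179.9, 0.0, 72.5]
force: [-0.6, -0.6, -0.5]
gripper_width: 32.9
t 18.4 p [489.4   6.8 107. ] r [-1.7994e+02  1.0000e-02  7.2530e+01] F [-0.6 -0.6 -0.5] w 32.9
skirt (array([488.75,   6.83]), 52) wire (array([489.48,   6.38]), 247) stud (array([489.96,   6.55]), 33)
```

View pics/capabove.png

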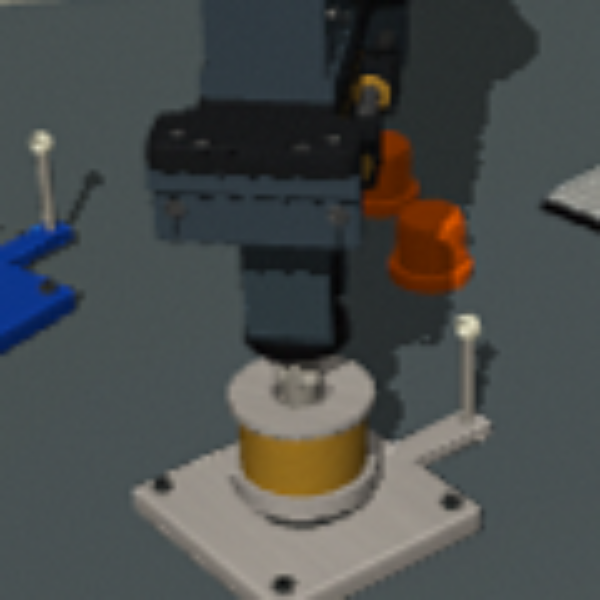

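The cap is just above the stud, offset about 0.7 mm in x. I correct that and lower it over the cone.

```bash
python3 -m pendant '[{"xyz":[0,0.0006,0],"roll":0,"jaw":0.8},{"xyz":[0,0.0006,0.002],"roll":0,"jaw":0.8},{"xyz":[0,0.0006,0.004],"roll":0,"jaw":0.8},{"xyz":[0,0.0006,0.006],"roll":0,"jaw":0.8},{"xyz":[0,0.0006,0.008],"roll":0,"jaw":0.8},{"xyz":[0,0.0006,0.01],"roll":0,"jaw":0.8},{"xyz":[0,0.0006,0.012],"roll":0,"jaw":0.8},{"xyz":[0,0.0006,0.012],"roll":0,"jaw":0.8}]' 60
python3 -m pendant '[{"xyz":[0,0,0.0005],"roll":0,"jaw":0.8},{"xyz":[0,0,0.001],"roll":0,"jaw":0.8},{"xyz":[0,0,0.0015],"roll":0,"jaw":0.8},{"xyz":[0,0,0.002],"roll":0,"jaw":0.8},{"xyz":[0,0,0.002],"roll":0,"jaw":0.8},{"xyz":[0,0,0.002],"roll":0,"jaw":0.8},{"xyz":[0,0,0.002],"roll":0,"jaw":0.8},{"xyz":[0,0,0.002],"roll":0,"jaw":0.8}]'
```

```text
time_s: 19.45
ee_pos: [490.2, 6.7, 95.3]
ee_rot: [-180.0, 0.0, 72.5]
force: [-0.1, -0.6, -0.9]
gripper_width: 32.9
time_s: 20.45
ee_pos: [490.3, 6.7, 93.4]
ee_rot: [180.0, -0.0, 72.5]
force: [0.8, 0.9, -0.7]
gripper_width: 32.8
```

```bash
python3 -m pendant '[{"xyz":[0,0,0.0005],"roll":0,"jaw":0.8},{"xyz":[0,0,0.001],"roll":0,"jaw":0.8},{"xyz":[0,0,0.0015],"roll":0,"jaw":0.8},{"xyz":[0,0,0.002],"roll":0,"jaw":0.8},{"xyz":[0,0,0.0025],"roll":0,"jaw":0.8},{"xyz":[0,0,0.003],"roll":0,"jaw":0.8},{"xyz":[0,0,0.003],"roll":0,"jaw":0.8},{"xyz":[0,0,0.003],"roll":0,"jaw":0.8}]'
python3 -m pendant '[{"xyz":[0,0,0.0005],"roll":0,"jaw":0.8},{"xyz":[0,0,0.001],"roll":0,"jaw":0.8},{"xyz":[0,0,0.0015],"roll":0,"jaw":0.8},{"xyz":[0,0,0.002],"roll":0,"jaw":0.8},{"xyz":[0,0,0.0025],"roll":0,"jaw":0.8},{"xyz":[0,0,0.003],"roll":0,"jaw":0.8},{"xyz":[0,0,0.003],"roll":0,"jaw":0.8},{"xyz":[0,0,0.003],"roll":0,"jaw":0.8}]'
```

```text
time_s: 21.45
ee_pos: [490.5, 6.8, 90.6]
ee_rot: [180.0, -0.0, 72.5]
force: [-0.9, 1.1, 2.5]
gripper_width: 33.0
time_s: 22.45
ee_pos: [491.0, 7.1, 89.0]
ee_rot: [179.9, -0.1, 72.5]
force: [-2.2, 1.8, 11.6]
gripper_width: 32.8
```

The balls are taking up: 11.6 N with the underside about 79 mm up. I keep pressing.

```bash
python3 -m pendant '[{"xyz":[0,0,0.0005],"roll":0,"jaw":0.8},{"xyz":[0,0,0.001],"roll":0,"jaw":0.8},{"xyz":[0,0,0.0015],"roll":0,"jaw":0.8},{"xyz":[0,0,0.002],"roll":0,"jaw":0.8},{"xyz":[0,0,0.0025],"roll":0,"jaw":0.8},{"xyz":[0,0,0.003],"roll":0,"jaw":0.8},{"xyz":[0,0,0.003],"roll":0,"jaw":0.8},{"xyz":[0,0,0.003],"roll":0,"jaw":0.8}]'
python3 -m pendant '[{"xyz":[0,0,0.0005],"roll":0,"jaw":0.8},{"xyz":[0,0,0.001],"roll":0,"jaw":0.8},{"xyz":[0,0,0.0015],"roll":0,"jaw":0.8},{"xyz":[0,0,0.002],"roll":0,"jaw":0.8},{"xyz":[0,0,0.0025],"roll":0,"jaw":0.8},{"xyz":[0,0,0.003],"roll":0,"jaw":0.8},{"xyz":[0,0,0.003],"roll":0,"jaw":0.8},{"xyz":[0,0,0.003],"roll":0,"jaw":0.8}]'
```

```text
time_s: 23.45
ee_pos: [489.8, 6.9, 83.4]
ee_rot: [-179.9, -0.0, 72.5]
force: [2.8, 4.3, -10.3]
gripper_width: 32.4
time_s: 24.45
ee_pos: [490.1, 6.7, 81.4]
ee_rot: [-180.0, 0.0, 72.5]
force: [0.4, 4.4, -7.9]
gripper_width: 33.1
```

The click has passed: the force reversed and the cap is being pulled down. I keep pressing to seat it and hold the push.

```bash
python3 -m pendant '[{"xyz":[0,0,0.0005],"roll":0,"jaw":0.8},{"xyz":[0,0,0.001],"roll":0,"jaw":0.8},{"xyz":[0,0,0.0015],"roll":0,"jaw":0.8},{"xyz":[0,0,0.002],"roll":0,"jaw":0.8},{"xyz":[0,0,0.0025],"roll":0,"jaw":0.8},{"xyz":[0,0,0.003],"roll":0,"jaw":0.8},{"xyz":[0,0,0.003],"roll":0,"jaw":0.8},{"xyz":[0,0,0.003],"roll":0,"jaw":0.8}]'
python3 -m pendant '[{"xyz":[0,0,0.0005],"roll":0,"jaw":0.8},{"xyz":[0,0,0.001],"roll":0,"jaw":0.8},{"xyz":[0,0,0.0015],"roll":0,"jaw":0.8},{"xyz":[0,0,0.002],"roll":0,"jaw":0.8},{"xyz":[0,0,0.002],"roll":0,"jaw":0.8},{"xyz":[0,0,0.002],"roll":0,"jaw":0.8},{"xyz":[0,0,0.002],"roll":0,"jaw":0.8},{"xyz":[0,0,0.002],"roll":0,"jaw":0.8}]'
```

```text
time_s: 25.45
ee_pos: [490.6, 6.6, 79.4]
ee_rot: [179.9, -0.0, 72.5]
force: [-3.3, 3.0, 5.4]
gripper_width: 33.5
time_s: 26.45
ee_pos: [490.7, 6.6, 79.3]
ee_rot: [179.9, -0.0, 72.5]
force: [-7.3, 3.6, 21.1]
gripper_width: 33.2
```

```bash
python3 -m pendant '[{"xyz":[0,-0.0003,0.0005],"roll":0,"jaw":0.8},{"xyz":[0,-0.0006,0.0005],"roll":0,"jaw":0.8},{"xyz":[0,-0.0006,0.0005],"roll":0,"jaw":0.8},{"xyz":[0,-0.0006,0.0005],"roll":0,"jaw":0.8},{"xyz":[0,-0.0006,0.0005],"roll":0,"jaw":0.8},{"xyz":[0,-0.0006,0.0005],"roll":0,"jaw":0.8},{"xyz":[0,-0.0006,0.0005],"roll":0,"jaw":0.8},{"xyz":[0,-0.0006,0.0005],"roll":0,"jaw":0.8}]'
python3 - <<'E'
from h import *
im,d,P=cloud("side");st();cv2.imwrite("pics/final.png",cv2.resize(im[150:270,190:310],None,fx=5,fy=5))
E
```

```text
time_s: 27.45
ee_pos: [490.7, 6.6, 79.3]
ee_rot: [179.8, -0.0, 72.6]
force: [-6.7, 2.9, 23.5]
gripper_width: 33.4
t 27.5 p [490.7   6.6  79.3] r [ 1.798e+02 -3.000e-02  7.256e+01] F [-6.2  3.1 23.6] w 32.7
```

View pics/final.png

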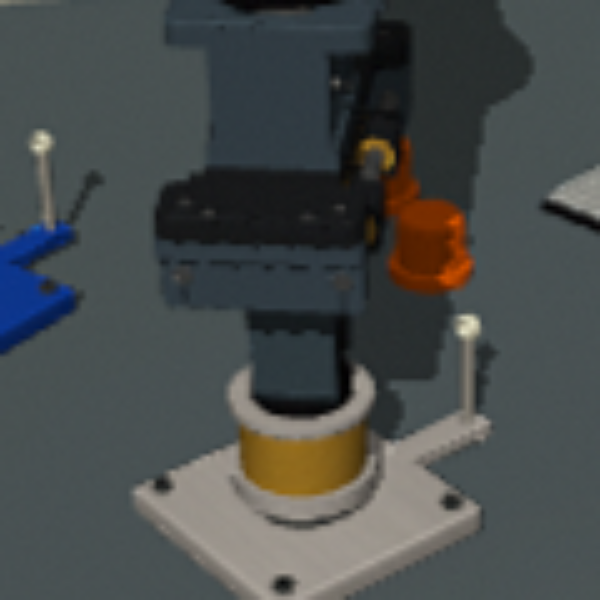

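The cap's skirt lies on the spool's top flange at (300,405) with no gap, the guide is untouched at (467,325), and the push is a steady 23.6 N. I hand it in.

```bash
python3 -c "
from workcell import env
print(env.job_done())"
```

```text
the job is handed in; nothing more can be done
None
```

The spool is on the stand and the snap cap is clicked on and pressed fully home. I handed in at 27.5 s with the gripper still holding the cap and pushing it down. No verdict was reported.

- **Spool:** after release its top face measured 70–71 mm above the bench and level in the top view. The side view gave a slight tilt of about 0.03, which I put down to camera error.
- **Cap:** the force rose to 11.6 N at the balls, then reversed to about −10 N as they snapped over. The cap then stopped hard with its underside at about 70 mm, the height of the spool's top. The last side view shows no gap.
- **Final push:** 23.6 N downward at a grip of 60 N. A sideways force of about 7 N remained, and a 0.6 mm correction barely changed it.
- **Surroundings:** nothing else was touched on purpose. I did not re-measure the tweezers, chip tray or small spool at the end. The gripper read 1–2 mm narrower than the nominal spool diameter and about 1 mm narrower than the cap head; I took this as a sensor offset.

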